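# Let down the inflatable sanding drum

### The arm

A 6-joint arm with a two-finger parallel gripper is mounted at the origin on the work surface. World frame = base frame: x ahead of the robot, y to its left, z up, the work surface at z = 0. Lengths are in m, angles in rad, forces in N, time in s.
With the tool pointing down it reaches from about 0.375 to 0.975 m from the base axis. Payload 3.8 kg.
Tool frame: the origin (TCP) lies where the fingers leave the gripper's body, on its centre line; the fingertips stand 73 mm ahead of it and the grasp point (between the pads) lies 54 mm ahead of it (nose_length is the distance from the TCP to the fingertips, in m); z points along the fingers, y is the line along which they close (so a half turn about z gives the same grasp; the last joint's range is limited). The gripper opens to 85 mm and grips with 20 to 120 N. Pads are 22 mm wide; open, the fingers measure 114 mm over their backs; the gripper's body (76 mm by 85 mm) begins 54 mm behind the grasp point. The pads swing forward as they close: fully open they stand 13 mm farther back than shut.
Start: joints at [1.134, 0.264, 1.604, -0, 1.274, -0.037], TCP at [0.263, 0.622, 0.304] pointing down, gripper open.
Joint ranges: [-2.63, 2.63], [-0.94, 2.18], [0.31, 2.57], [-1.31, 4.45], [0, 2.66], [-2.55, 2.55]. Speed limits (rad/s): [2.57, 2.57, 3.14, 3.14, 3.14, 3.14].

### API

Orientations are given as a rotation vector (axis times angle).
In Python, from workcell import read_state, read_camera, calibration, finish_job, look_for, cut_out, tip_of, nose_length gives the robot as it stands.
- The arm moves only by the tool step_arm, never from a script. Its argument "targets" is a list of rows, each a list of 3 entries, a list of its own where there are three numbers: the turn, a rotation vector about the tool's x, y, z in rad, then the shift along the tool's x, y, z in mm, then the finger opening in mm, from 0 to 85.4. In form: [[[ax, ay, az], [x, y, z], grip], ...]. A call has 1 to 5 rows; each row shifts and turns the commanded pose from where the row before left it, along the tool's axes as they then stand; what a row does not reach is not made up. A row lasts 1/12 s, in which the tool goes at most 41.7 mm and 7.16 degrees, less where a joint would pass 70% of its speed; a pose out of reach is approached as far as the arm can. A call with a gripper value outside its range is refused whole. The fingers move at their own pace and stop on an object; "grip_force" is the grip in N (left out, the last holds). Time passes only in rows, so rows that do not move let the fingers close. It gives the time, the measured TCP pose, the force, the opening and the grip force at its end, in the units of the state.
- read_state(): the state, without advancing time (a new reading comes with each control period).
- read_camera(name): name is "side" or "top"; returns the picture (384x512x3 uint8, red, green, blue); there is no depth.
- calibration(name): a dict with "camera_matrix" (3x3 intrinsics, pixels), "R" (3x3) and "t" (3): a world point X has camera coordinates R X + t. Camera axes: x right, y down, z forward; pixel columns grow to the right and rows downward; lengths in m; the calibration is good to about 2 mm. A picture is of the moment at which its call begins. calibration takes no time and is no camera call.
- finish_job(): hands the job in; it is judged then, once.
Trained networks look in the newest picture that a camera, given by its name, has taken for a name from the list of things; names that differ only in an ending like _2 or _b are one class to them, and where a whole thing is asked for, a point or a joint stands for the part that bears it (a point fixed in the world has none). Each returns a list of dicts, best first, with "score" (0 to 1); they miss things now and then, are a little off and sometimes report something else, mostly with a low value. They report only what shows in the picture. A call takes as long as a camera call.
- look_for(camera, query): "extent" ([left, top, right, bottom] in pixels, round what is visible of it).
- cut_out(camera, query): "region" (384x512 bool, what is visible of it) and "extent" ([left, top, right, bottom] in pixels, round what is visible of it).
- tip_of(camera, query): "at" ([row, column] in pixels: a listed point, or the origin of a listed thing).
The state is a dict: "time": time; "q": joint angles; "joint_vel": joint speeds; "joint_torque": joint torques, N m; "tool_pos": TCP position; "tcp_rot": TCP orientation; "wrist_force": force on the tool from outside, world axes, zero at the start; "torque": the same for the moment, N m; "width": opening from 0.0 (shut) to 1.0 (fully open); "grip_force": force on a finger pad.
Only numpy, scipy, OpenCV 4.12 (cv2) and the standard library are available. Lean on these libraries where they do the work, as an engineer would, in place of code of your own. Each camera call takes 0.05 s, during which the arm holds its last target. There are 200 camera calls.

### The job

The inflatable sanding drum clamped upright in the vice must be let down so its worn sleeve can be changed. Unscrew the little knurled brass lock nut on its valve all the way up to its end stop (anticlockwise from above, in several short grips), stopping when you feel the stop so that the valve is not wrenched round in its rubber; then press the freed valve tip itself right down with the fingertips, gently, keep it down for a good two seconds to let the air out, and let it spring back. Do not bump the drum hard, and leave the other things on the bench where they are.

Things in the scene. Friction and masses are not known exactly. Their poses are not given: they have to be found in the camera images.
- valve_hole (a point): point on the drum's flat steel top face (195 mm above the bench, level) where the valve comes out of a black rubber grommet (17 mm wide, 4 mm high), 24 mm off the drum's axis. The valve stands straight up from here, its tip 32 to 46 mm above this point: how far it stands out differs each time and is not measured, so find the tip by touch or sight. Its axis passes through this point
- lock_nut (a joint): unscrewing of the brass knurled nut (14 mm wide, 9 mm high, above a 10 mm stem), rad: 0 tight (top 7 mm below the tip), 5.2 at its end stop (top 3.7 mm below the tip), starts 0.5 to 1.6. Rises 4 mm per turn anticlockwise from above, needs 0.03 N m, stays where left, captive. Until near its stop it blocks the pin
- valve_pin (a joint): how far the sprung valve pin, which carries the 6 mm wide steel tip on top and the nut, is pressed down, m: 0 up and shut, 0.0028 fully down; air escapes from 0.002 on. With the nut unscrewed it begins to move at 5 N and is fully down at 8 N; beyond that the stem only sinks in its rubber, 1 mm per 6 N. The tip bears 16 N at most
- valve_stem (a joint): how far the brass stem (10 mm wide, between grommet and nut) is turned in its soft rubber, rad, + anticlockwise from above; 0 at rest, springs back, 0.3 N m per rad; beyond 0.6 the bladder tears. It also leans sideways about 1 mm for 6 N at the nut, and springs back
- drum: inflatable sanding drum, 79 mm across and 100 mm long with a red-brown abrasive sleeve, held fast upright by its 12 mm shank; origin on its axis 150 mm below its top face, z up, x towards the valve. The low hexagon nut at the centre of its top (8 mm high, 19 mm wide) holds the arbor and is not part of the job
- vice: blue bench vice with wooden jaw linings holding the drum's shank, fixed; origin under its middle on the bench, x pointing away from its screw; 150 x 110 mm, jaws 85 mm high, its screw handle reaching 125 mm out on the -x side at 42 mm height
- sleeve_mid (a point): new sanding sleeve, a red-brown tube 82 mm across, 86 mm high, standing; its centre
- dust_cap_mid (a point): black valve dust cap, 16 mm across, 14 mm high; its centre
- air_pump_mid (a point): small hand air pump lying down, 270 mm long, 29 mm thick, red T-handle; middle of its barrel
- log_ring_mid (a point): ring hollowed from a log, 170 mm across, 50 mm high; its centre
- log_blank_mid (a point): log blank with bark, 110 mm across, 88 mm high; its centre
- gouge_mid (a point): carving gouge lying down, 255 mm long; its ferrule
- mallet_mid (a point): wooden mallet lying down, 270 mm long, 64 mm thick; near the head
- calipers_mid (a point): steel outside calipers lying flat, 165 mm long, 12 mm thick; their middle

How it is judged:
On the way, in this order (a step that is already met when the one before it is completed fails the run):
1. the lock nut is unscrewed up to its end stop (joint lock_nut above 4.7 rad) (value of joint lock_nut above 4.7 rad), for 0.2 s.
2. the fingers press the freed valve tip down more than 2 mm and keep it down for 1.5 s (value of joint valve_pin above 0.002 m and contact force between the fingers and valve_pin_c1 above 1 N), for 1.5 s.
At the end, for the whole second after the job is handed in: lock nut unscrewed to its end stop (above 4.5 rad of 5.2) and the pin, after having been held down for 1.5 s, sprung back up (less than 0.8 mm down) (value of joint lock_nut above 4.5 rad and value of joint valve_pin below 0.0008 m); the robot touches nothing.
It fails at once if the valve tip is pressed with more than 16 N (contact force between the fingers and valve_pin_c1 above 16 N).
It fails at once if the valve stem is wrenched round in its rubber by more than 0.6 rad (value of joint valve_stem above 0.6 rad or value of joint valve_stem below -0.6 rad).
It fails at once if the drum is bumped with more than 20 N (contact force between anything else and drum above 20 N).
It fails at once if another thing on the bench is moved more than 25 mm (distance of any of sleeve_mid, dust_cap_mid, air_pump_mid, log_ring_mid, log_blank_mid, gouge_mid, mallet_mid, calipers_mid from where it was at the start of the episode above 0.025 m).
It also fails if it takes over 72 s, if anything falls off the work surface, if the arm or the gripper's body presses on something with over 40 N, if the wrist force passes 120 N, or if a joint passes its speed limit or range.

## Working session

There is one attempt and no reset: what is moved stays moved. The work goes in short steps, Python scripts to look and compute and a tool call to move; the robot and the scene stay as the last step left them, time stands still between calls to the robot, and variables do not carry over. Pictures are saved under pics/ and viewed, at most 10 in all, crops included, and the job is handed in when it is done.

Besides the shell and the picture viewer there is one more tool, called after "Request:" as name([rows], argument=value, ...), one row to a line, values as JSON. step_arm: Moves the arm, as the interface text tells. Its arguments: {"type":"object","properties":{"targets":{"type":"array","items":{"type":"array"}},"grip_force":{"type":"number"}},"required":["targets"]}

```bash
mkdir -p pics; cat > h.py <<'E'
import numpy as np, cv2
from workcell import *
def ray(cam,rc):
    c=calibration(cam);K=np.array(c["camera_matrix"]);R=np.array(c["R"]);t=np.array(c["t"])
    d=R.T@np.linalg.inv(K)@np.array([rc[1],rc[0],1.]);return -R.T@t,d
def onz(cam,rc,z):
    o,d=ray(cam,rc);return o+d*(z-o[2])/d[2]
def proj(cam,X):
    c=calibration(cam);p=np.array(c["camera_matrix"])@(np.array(c["R"])@np.array(X)+np.array(c["t"]));return p[:2]/p[2]
def tri(a,b):
    A=[];B=[]
    for o,d in (a,b):
        d=d/np.linalg.norm(d);P=np.eye(3)-np.outer(d,d);A.append(P);B.append(P@o)
    return np.linalg.solve(sum(A),sum(B))
E
python3 - <<'E'
from h import *
s=read_state();print(s["time"],s["q"],s["tool_pos"],s["tcp_rot"],s["wrist_force"],nose_length)
ims=[]
for c in("top","side"):
    im=read_camera(c);ims.append(im[:,:,::-1]);
    o,d=ray(c,(192,256));print(c,o,d)
    for q in("valve_hole","lock_nut","valve_pin","drum"):
        for r in tip_of(c,q)[:2]:print(c,q,r["score"],r["at"],onz(c,r["at"],.195))
    for q in("lock_nut","valve_pin","valve_stem","drum","vice"):
        for r in look_for(c,q)[:2]:print(c,q,r["score"],r["extent"])
cv2.imwrite("pics/a.png",cv2.resize(np.hstack(ims),(800,300)))
cv2.imwrite("pics/top.png",ims[0]);cv2.imwrite("pics/side.png",ims[1])
E
```

```text
0.0 [ 1.13413941e+00  2.64763874e-01  1.60543837e+00  6.68665556e-06
  1.27370548e+00 -3.69123767e-02] [0.26245316 0.62123756 0.30251986] [-0.6236384  -3.07850876  0.00353206] [-0.3125976   0.14278488 -0.66456439] 0.0726
top [0.49263067 0.01683225 1.43333453] [ 0.05068234 -0.00690158 -0.99892102]
top valve_hole 0.89 [203.8, 291.1] [ 0.51485952 -0.11109203  0.195     ]Traceback (most recent call last):
  File "<stdin>", line 8, in <module>
ValueError: it knows: air_pump_mid, calipers_mid, drum, dust_cap_mid, gouge_mid, log_blank_mid, log_ring_mid, mallet_mid, sleeve_mid, valve_hole, vice
```

```bash
python3 - <<'E'
from h import *
s=read_state();print(s["time"])
ims=[]
for c in("top","side"):
    im=read_camera(c);ims.append(im[:,:,::-1]);
    o,d=ray(c,(192,256));print(c,o,d)
    for q in("valve_hole","drum","vice","log_ring_mid","log_blank_mid","sleeve_mid"):
        for r in tip_of(c,q)[:1]:print(c,q,r["score"],r["at"],onz(c,r["at"],{"valve_hole":.195,"drum":.045,"vice":0}.get(q,.04)))
    for q in("lock_nut","valve_pin","drum"):
        try:
            for r in look_for(c,q)[:2]:print(c,q,r["score"],r["extent"])
        except ValueError as e:print(e)
cv2.imwrite("pics/a.png",cv2.resize(np.hstack(ims),(800,300)))
cv2.imwrite("pics/top.png",ims[0]);cv2.imwrite("pics/side.png",ims[1])
E
```

```text
0.1
top [0.49263067 0.01683225 1.43333453] [ 0.05068234 -0.00690158 -0.99892102]
top valve_hole 0.95 [203.6, 289.0] [ 0.51556335 -0.10394594  0.195     ]
top drum 0.65 [210.5, 288.7] [ 0.49207433 -0.11716596  0.045     ]
top vice 0.96 [210.5, 289.1] [ 0.49205096 -0.12308412  0.        ]
top log_ring_mid 0.58 [245.8, 134.6] [0.36051687 0.46840528 0.04      ]
top log_blank_mid 0.67 [184.6, 155.2] [0.59300205 0.39416157 0.04      ]
top sleeve_mid 0.61 [228.4, 366.5] [ 0.42294291 -0.41393748  0.04      ]
top drum 0.74 [281.7, 200.8, 304.7, 219.8]
side [ 0.10156421 -0.94879293  1.12981268] [ 0.31357672  0.68688951 -0.65563584]
side valve_hole 0.92 [224.2, 265.7] [ 0.51520177 -0.10684481  0.195     ]
side drum 0.74 [265.3, 262.1] [ 0.49627513 -0.12386645  0.045     ]
side vice 0.81 [273.6, 261.3] [ 0.49631696 -0.11831596  0.        ]
side log_ring_mid 0.82 [169.8, 161.6] [0.35514698 0.45999191 0.04      ]
side log_blank_mid 0.6 [158.1, 225.6] [0.60042506 0.42500942 0.04      ]
side sleeve_mid 0.66 [230.9, 244.0] [0.50682542 0.03505298 0.04      ]
side drum 0.56 [249.9, 222.7, 275.1, 257.6]
```

View pics/a.png

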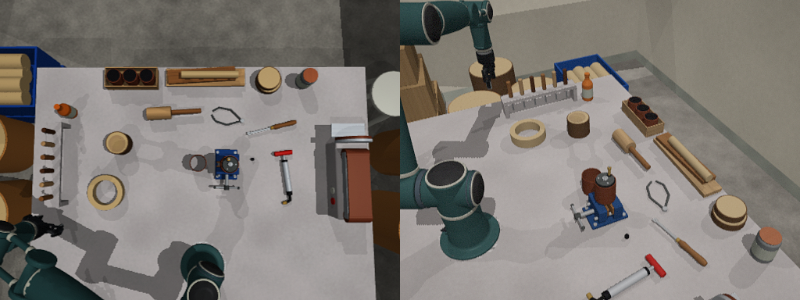

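The drum and vice are near (0.49, -0.12). The sleeve stands close by on the +y side, and the brass valve shows near the drum's top. I'll crop in on both views.

```bash
python3 - <<'E'
import cv2,numpy as np
a=cv2.imread("pics/top.png")[180:250,220:320];b=cv2.imread("pics/side.png")[200:270,220:320]
f=lambda i:cv2.resize(i,(800,560)[:2],interpolation=cv2.INTER_CUBIC)
o=np.vstack([cv2.resize(a,(428,300),interpolation=cv2.INTER_CUBIC),cv2.resize(b,(428,300),interpolation=cv2.INTER_CUBIC)])
cv2.imwrite("pics/b.png",o)
from h import *
v=(0.515,-.107)
for z in(.195,.227,.241):print(z,proj("top",(*v,z)),proj("side",(*v,z)))
for k in range(2):
  for c in("top","side"):
    read_camera(c)
    for q in("valve_hole","sleeve_mid"):
      for r in tip_of(c,q)[:2]:print(c,q,r["score"],r["at"],onz(c,r["at"],.195 if q[0]=="v" else .043))
E
```

```text
0.195 [289.89827212 203.76268106] [265.65945769 224.25675816]
0.227 [290.86077952 203.58498903] [265.7449777  216.07590415]
0.241 [291.29809315 203.50425495] [265.78326905 212.41294921]
top valve_hole 0.56 [203.1, 290.1] [ 0.51725143 -0.10771042  0.195     ]
top valve_hole 0.19 [148.0, 289.8] [ 0.70673292 -0.10863567  0.195     ]
top sleeve_mid 0.39 [210.2, 253.9] [0.49366615 0.01549013 0.043     ]
side valve_hole 0.6 [225.2, 265.8] [ 0.51372845 -0.11054922  0.195     ]
top valve_hole 0.57 [205.1, 288.3] [ 0.51047186 -0.10151071  0.195     ]
top valve_hole 0.17 [207.2, 254.7] [0.50372141 0.01288367 0.195     ]
top sleeve_mid 0.43 [208.7, 253.9] [0.49937789 0.01547203 0.043     ]
side valve_hole 0.64 [224.2, 264.7] [ 0.512649   -0.10564343  0.195     ]
side sleeve_mid 0.76 [232.2, 243.0] [0.50044405 0.0283755  0.043     ]
```

View pics/b.png

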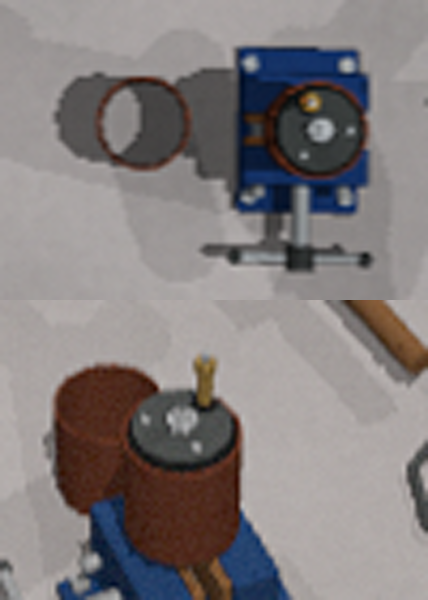

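```bash
python3 - <<'E'
from h import *
for c,(r0,r1,c0,c1) in (("top",(198,212,284,302)),("side",(208,228,260,275))):
    im=cv2.imread(f"pics/{c}.png").astype(int)[r0:r1,c0:c1]
    m=(im[:,:,2]-im[:,:,0]>45)&(im[:,:,1]-im[:,:,0]>20)
    y,x=np.nonzero(m)
    print(c,y.mean()+r0,x.mean()+c0,len(y))
    print(im[:,:,2]-im[:,:,0])
for z in(.195,.225,.235):print(onz("top",(203.8,293.1),z))
print(onz("top",(210.1,295),.203),onz("side",(200+120/4.28,220+182/4.28),.203))
for z in(.22,.227,.241):print(onz("side",(214,268.1),z))
print(onz("side",(224.1,268.1),.195))
E
```

```text
top 203.45454545454547 292.0 11
[[-80 -82 -84 -85 -86 -86 -76 -66 -60 -50 -47 -52 -56 -66 -84 -85 -85 -84]
 [-43 -46 -43 -56 -66 -53 -19   2  18  55  73  55  36   7 -33 -53 -74 -84]
 [-48 -48 -22  22  37  56  58  17  -5  -4  -5  -5   1  30  61  42 -24 -63]
 [-48 -23  23  58  56  14  -4  17  33  21   1  -5  -4  -3  -5  10  32  12]
 [-26  20  32  14  -6  -4  34  76  87  79  42  -3  -5  -3  -5  -3   0  46]
 [ 14  37  25  -2  -3   0  81  88  12  41  82  12  -4  -1  -3  -2  -4   0]
 [ 35  25   1  -2  -3  -2  43  60  14  33  65   3  -4  -3  -4  -2  -2  -2]
 [ 35  13  -3  -2  -4  -6  18  77 105  91  40  -6  -4  -3  -4  -2  -4  -4]
 [ 43  -2  -4  -4  -4  -5  -5  -6   4   4  -8  -6  -4  -4  -3  -3  -2  -3]
 [ 15  -6  -5  -4  -3  -4  -4  -5  -7  -6  -6  -5  -5  -3  -3  -3  -2  -3]
 [  7  -4  -3  -3  -3  -3  -4  -4  -5  -7  -8  -8  -7  -4  -3  -3  -4  -3]
 [  2  -6  -3  -3  -6  -5  -3  -2  -6  -7  -8  -8  -7  -7  -3  -4  -4  -4]
 [  1  -4  -4  -3  -3  -4  -2  -4  -7  -7  -7  -9  -9  -8  -4  -3  -4  -9]
 [  7  -3  -3  -3  -4  -3  -4  -3  -6  -7  -8  -9  -9  -8  -4  -3  -4  -5]]
side 218.59459459
[... 630 characters left out ...]
67 49  6  7  7  6  6]
 [ 2 -2  2  2  0 -2 53 65 69 37  7  6  7  7  9]
 [ 3 -2  2 -1 -5 -3 60 65 69 32  9 14  5  8  8]
 [-1 -1  0 -1 -4 -3 49 73 72 29 14 29 20  8  6]
 [-3 -1 -5 -3  2 -3 18 48 49 10  0  5 34 19  6]
 [-1  2  0  0 -2 -1 -4  1 -4  3 -2 -3  8 38 20]
 [-1  0  0 -1  0 -1 -3  2 -3  2 -2 -1 -1 15 42]
 [-3 -2 -2  1 -2 -2  2  0  1  2  0 -2  0 -5 31]]
[ 0.51483692 -0.11790469  0.195     ]
[ 0.51429895 -0.11464054  0.225     ]
[ 0.51411962 -0.11355249  0.235     ]
[ 0.49341339 -0.12322437  0.203     ] [ 0.49715883 -0.12385001  0.203     ]
[ 0.52784495 -0.09572266  0.22      ]
[ 0.52456519 -0.10228609  0.227     ]
[ 0.51800567 -0.11541295  0.241     ]
[ 0.52150271 -0.10936928  0.195     ]
```

```bash
python3 - <<'E'
from h import *
for r in (211.8,212.5,213.2):
    print(r,tri(ray("top",(203.5,292.1)),ray("side",(r,267.5))))
for z in(.199,.225,.235,.24):print(z,onz("top",(203.5,292.1),z),proj("side",(*onz("top",(203.5,292.1),z)[:2],z)))
s=read_state();print(s["tool_pos"],s["tcp_rot"],s["q"])
E
```

```text
211.8 [ 0.51667187 -0.10996402  0.24501134]
212.5 [ 0.51665812 -0.11019639  0.24257363]
213.2 [ 0.51664433 -0.11042928  0.24013049]
0.199 [ 0.51579336 -0.11408502  0.199     ] [267.02134251 224.77635205]
0.225 [ 0.51530546 -0.11132738  0.225     ] [266.51664487 217.54393002]
0.235 [ 0.51511781 -0.11026675  0.235     ] [266.31933799 214.7164815 ]
0.24 [ 0.51502398 -0.10973643  0.24      ] [266.22000698 213.29304753]
[0.26270789 0.62176759 0.30385769] [-6.23806603e-01 -3.07901478e+00  3.71940802e-05] [ 1.13412571e+00  2.63911541e-01  1.60402634e+00  1.64747750e-05
  1.27368294e+00 -3.68879506e-02]
```

Request:
step_arm([
  [[0,0,0],[-25.9,-28.8,-6],85],
  [[0,0,0],[-25.9,-28.8,-6],85],
  [[0,0,0],[-25.9,-28.8,-6],85],
  [[0,0,0],[-25.9,-28.8,-6],85],
  [[0,0,0],[-25.9,-28.8,-6],85],
])

```text
time: 2.12
tool_pos: [0.3261, 0.4371, 0.3341]
tcp_rot: [0.623, 3.079, 0.0]
wrist_force: [1.1, 0.2, -0.3]
width: 0.995
grip_force: 0.0
```

Request:
step_arm([
  [[0,0,0],[-25.9,-28.8,-6],60],
  [[0,0,0],[-25.9,-28.8,-6],60],
  [[0,0,0],[-25.9,-28.8,-6],60],
  [[0,0,0],[-25.9,-28.8,0],60],
  [[0,0,0],[-25.9,-28.8,0],60],
])

```text
time: 2.53
tool_pos: [0.3896, 0.2541, 0.3529]
tcp_rot: [0.623, 3.078, 0.002]
wrist_force: [0.7, -0.1, 0.1]
width: 0.702
grip_force: 0.0
```

Request:
step_arm([
  [[0,0,0],[-25.9,-28.8,0],40],
  [[0,0,0],[-25.9,-28.8,0],40],
  [[0,0,0],[-25.9,-28.8,0],40],
  [[0,0,0],[-25.9,-28.8,0],40],
  [[0,0,0],[-25.9,-28.8,0],40],
])

```text
time: 2.95
tool_pos: [0.4526, 0.0708, 0.3523]
tcp_rot: [0.624, 3.078, 0.001]
wrist_force: [1.2, 0.8, 0.2]
width: 0.469
grip_force: 0.0
```

```bash
python3 - <<'E'
from h import *
s=read_state();print(s)
import workcell;print(nose_length)
E
```

```text
{'time': 2.95, 'q': array([ 1.00641259e-01, -1.85837481e-01,  1.98139175e+00,  9.36833362e-05,
        1.34478915e+00, -1.07041472e+00]), 'joint_vel': array([-1.00252992,  0.14157954, -0.11555583,  0.00400766, -0.03190908,
       -0.99161356]), 'joint_torque': array([  4.73139971, -28.81024718, -36.45440698,  -0.10131725,
         0.32405203,   1.03384718]), 'tool_pos': array([0.45256989, 0.07075349, 0.35233052]), 'tcp_rot': array([6.23539035e-01, 3.07790135e+00, 7.17597437e-04]), 'wrist_force': array([1.19739513, 0.82179618, 0.19136552]), 'torque': array([ 0.01064338, -0.02798436, -0.06108109]), 'grip_force': 0.0, 'width': 0.4692082465925264}
0.0726
```

Request:
step_arm([
  [[0,0,0],[-25.5,-28.2,0],40],
  [[0,0,0],[-25.5,-28.2,0],40],
  [[0,0,0],[-25.5,-28.2,0],40],
  [[0,0,0],[-25.5,-28.2,0],40],
  [[0,0,0],[-25.5,-28.2,0],40],
])

```text
time: 3.37
tool_pos: [0.5152, -0.1089, 0.3522]
tcp_rot: [0.624, 3.078, 0.0]
wrist_force: [0.7, 1.4, 0.3]
width: 0.47
grip_force: 0.0
```

Request:
step_arm([
  [[0,0,0.124],[0,0,0],40],
  [[0,0,0.124],[0,0,0],40],
  [[0,0,0.124],[0,0,0],40],
  [[0,0,0.124],[0,0,0],40],
  [[0,0,0.124],[0,0,0],40],
])

```text
time: 3.78
tool_pos: [0.515, -0.1072, 0.3519]
tcp_rot: [1.543, 2.737, 0.0]
wrist_force: [-0.8, -0.4, -0.5]
width: 0.467
grip_force: 0.0
```

Request:
step_arm([
  [[0,0,0.124],[0,0,0],40],
  [[0,0,0.124],[0,0,0],40],
  [[0,0,0.124],[0,0,0],40],
  [[0,0,0.124],[0,0,0],40],
  [[0,0,0.124],[0,0,0],40],
])

```text
time: 4.2
tool_pos: [0.5149, -0.1069, 0.352]
tcp_rot: [2.303, 2.136, 0.0]
wrist_force: [0.5, 0.1, 1.1]
width: 0.467
grip_force: 0.0
```

Request:
step_arm([
  [[0,0,0.124],[0,0,0],40],
  [[0,0,0.124],[0,0,0],40],
  [[0,0,0.124],[0,0,0],40],
  [[0,0,0.124],[0,0,0],40],
  [[0,0,0.124],[0,0,0],40],
])

```text
time: 4.62
tool_pos: [0.515, -0.1069, 0.352]
tcp_rot: [2.845, 1.332, 0.0]
wrist_force: [-0.2, 0.6, -0.4]
width: 0.468
grip_force: 0.0
```

Request:
step_arm([
  [[0,0,0.124],[0,0,0],40],
  [[0,0,0.124],[0,0,0],40],
  [[0,0,0.124],[0,0,0],40],
  [[0,0,0.124],[0,0,0],40],
  [[0,0,0.124],[0,0,0],40],
])

```text
time: 5.03
tool_pos: [0.515, -0.1069, 0.352]
tcp_rot: [3.116, 0.401, 0.0]
wrist_force: [-0.5, 0.8, -0.3]
width: 0.473
grip_force: 0.0
```

Request:
step_arm([
  [[0,0,0.124],[0,0,0],40],
  [[0,0,0.124],[0,0,0],40],
  [[0,0,0.124],[0,0,0],40],
  [[0,0,0.124],[0,0,0],40],
  [[0,0,0.124],[0,0,0],40],
])

```text
time: 5.45
tool_pos: [0.515, -0.1069, 0.352]
tcp_rot: [3.09, -0.569, 0.0]
wrist_force: [0.5, -0.4, -0.3]
width: 0.465
grip_force: 0.0
```

```bash
cat >> h.py <<'E'
from scipy.spatial.transform import Rotation as Ro
def st(goal=None):
    s=read_state();R=Ro.from_rotvec(s["tcp_rot"]).as_matrix()
    print(round(s["time"],2),"q",np.round(s["q"],3),"pos",np.round(s["tool_pos"],4),"w",round(s["width"]*85.4,1),"g",s["grip_force"])
    print("F",np.round(s["wrist_force"],2),"Ftool",np.round(R.T@s["wrist_force"],2),"M",np.round(s["torque"],3),"zax",np.round(R[:,2],4))
    if goal is not None: print("shift mm",np.round(R.T@(np.array(goal)-s["tool_pos"])*1000,1))
E
python3 - <<'E'
from h import *
st((.516,-.110,.285))
cv2.imwrite("pics/c1.png",read_camera("side")[:,:,::-1])
cv2.imwrite("pics/c2.png",read_camera("top")[:,:,::-1])
a=cv2.imread("pics/c1.png")[150:270,190:330]
cv2.imwrite("pics/c.png",cv2.resize(a,(700,600),interpolation=cv2.INTER_CUBIC))
E
```

```text
5.45 q [-0.252 -0.047  1.859  0.     1.33   1.683] pos [ 0.515  -0.1069  0.352 ] w 39.7 g 0.0
F [ 0.48 -0.41 -0.26] Ftool [0.59 0.21 0.26] M [ 0.007  0.059 -0.003] zax [ 2.e-04 -1.e-04 -1.e+00]
shift mm [ 2.1  2.6 67. ]
```

View pics/c.png

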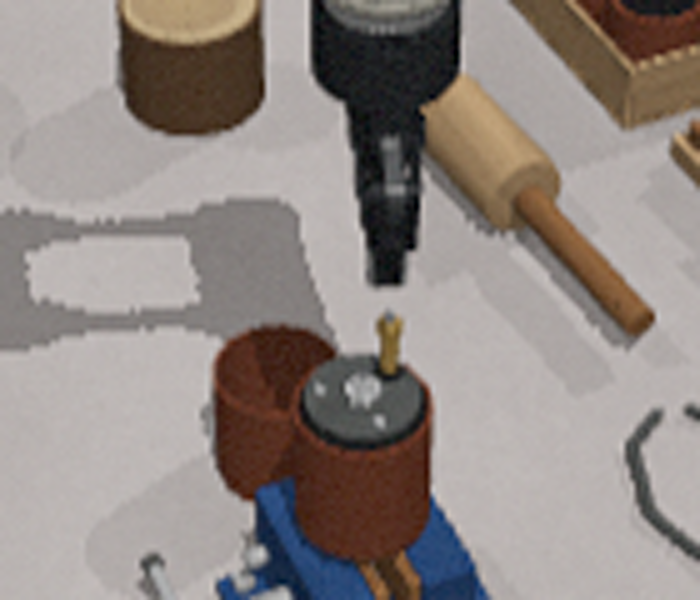

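```bash
python3 - <<'E'
from h import *
u=np.array([.356,.934,0])
for w in(-.02,-.027):
  for z in (.279,.285): print(w,z,proj("side",np.array([.515,-.1069,z])+w*u))
im=cv2.imread("pics/c1.png").astype(int)
print(im[200:218,258:278].sum(2))
E
```

```text
-0.02 0.279 [266.51178512 207.19427239]
-0.02 0.285 [266.53119839 205.54109427]
-0.027 0.279 [266.73867107 208.97796762]
-0.027 0.285 [266.75888721 207.32344808]
[[542 546 547 546 572 345 138  81  64  67  45  70 105 311 408 471 515 510
  499 498]
 [542 541 543 548 565 367 192  85  81  46  87  50 136 400 519 523 497 508
  506 500]
 [540 542 542 550 556 367 230  47  65  56  46  77 184 397 507 504 503 503
  505 500]
 [535 547 539 545 566 371 217  74  73  36  77  58 162 402 529 507 499 505
  500 495]
 [535 544 536 549 566 302 223  82  84  70  58  44 182 432 548 527 509 503
  499 497]
 [544 541 533 542 562 314 219 101  79  75  49  19 240 451 543 539 529 506
  502 497]
 [546 550 540 542 551 392 240 100  75  92  81  57 255 472 538 534 539 501
  491 517]
 [536 544 548 539 546 497 417 320 386 392 388 379 460 528 538 536 534 521
  512 539]
 [543 542 539 543 540 543 527 506 529 538 527 527 551 546 542 538 535 535
  535 536]
 [538 547 547 543 547 545 549 546 550 550 547 542 541 533 538 537 540 531
  540 543]
 [538 547 541 541 542 539 542 537 539 546 540 544 535 536 533 535 537 531
  541 548]
 [544 541 542 540 542 538 542 540 552 502 537 540 540 535 533 536 536 541
  546 549]
 [538 542 539 533 539 543 546 545 494 396 456 531 539 538 530 535 537 543
  539 541]
 [540 539 539 541 539 535 546 492 353 304 329 435 491 536 542 539 530 537
  542 541]
 [542 543 543 535 538 542 559 361 212 321 338 346 419 554 536 535 535 534
  538 547]
 [536 540 548 535 535 543 557 336 204 319 370 287 436 557 539 542 539 534
  535 543]
 [543 544 544 536 542 550 557 397 217 284 331 247 447 550 543 544 540 537
  542 545]
 [554 545 542 545 547 542 562 522 267 246 266 278 525 548 544 546 545 547
  545 542]]
```

Request:
step_arm([
  [[0,0,0.12],[0,0,0],40],
  [[0,0,0.12],[0,0,0],40],
  [[0,0,0.12],[0,0,0],40],
  [[0,0,0.12],[0,0,0],40],
  [[0,0,0.12],[0,0,0],40],
])

```text
time: 5.97
tool_pos: [0.515, -0.1069, 0.352]
tcp_rot: [-2.787, 1.451, -0.0]
wrist_force: [-0.0, -0.4, -0.7]
width: 0.468
grip_force: 0.0
```

Request:
step_arm([
  [[0,0,0.12],[0,0,0],40],
  [[0,0,0],[4.6,0,0],40],
  [[0,0,0],[0,0,20],40],
  [[0,0,0],[0,0,15],40],
  [[0,0,0],[0,0,10],40],
])

```text
time: 6.38
tool_pos: [0.5168, -0.1111, 0.3054]
tcp_rot: [2.7, -1.605, -0.002]
wrist_force: [-0.9, 0.5, -0.1]
width: 0.466
grip_force: 0.0
```

Request:
step_arm([
  [[0,0,0],[0,0,10],40],
  [[0,0,0],[0,0,8],40],
  [[0,0,0],[0,0,3],40],
  [[0,0,0],[0,0,0],40],
])

```text
time: 6.72
tool_pos: [0.5169, -0.1109, 0.285]
tcp_rot: [2.696, -1.611, -0.002]
wrist_force: [0.2, 0.1, -0.0]
width: 0.468
grip_force: 0.0
```

```bash
python3 - <<'E'
from h import *
st((.517,-.111,.286))
a=read_camera("side")[:,:,::-1][180:240,230:310];b=read_camera("top")[:,:,::-1][170:230,250:330]
cv2.imwrite("pics/d.png",cv2.resize(np.hstack([a,b]),(800,300),interpolation=cv2.INTER_CUBIC))
st()
E
```

```text
6.72 q [-0.258  0.     1.936 -0.     1.207  2.39 ] pos [ 0.5169 -0.1109  0.285 ] w 39.9 g 0.0
F [ 0.25  0.14 -0.04] Ftool [-0.   -0.28  0.04] M [-0.044 -0.008 -0.028] zax [-1.4e-03  4.0e-04 -1.0e+00]
shift mm [ 0.2 -0.1 -1. ]
6.82 q [-2.580e-01 -1.000e-03  1.934e+00 -0.000e+00  1.207e+00  2.390e+00] pos [ 0.5175 -0.111   0.2864] w 39.9 g 0.0
F [-0.36  0.36  0.4 ] Ftool [-0.49  0.15 -0.4 ] M [-0.009  0.041 -0.003] zax [ 7.e-04 -2.e-04 -1.e+00]
```

View pics/d.png

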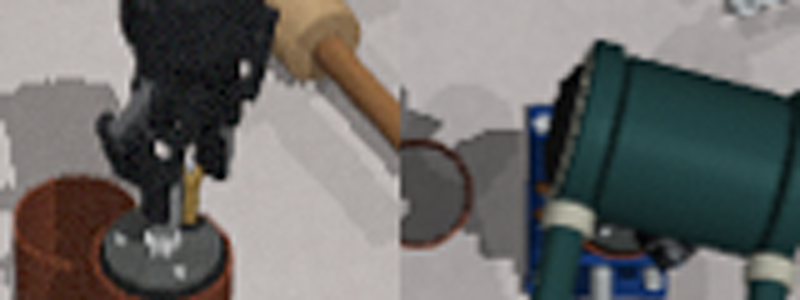

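Side view: the valve stands between the two fingers, about midway. Now I'll close on the nut gently.

Request:
step_arm([
  [[0,0,0],[0,0,0],20],
  [[0,0,0],[0,0,0],16],
  [[0,0,0],[0,0,0],10],
  [[0,0,0],[0,0,0],10],
  [[0,0,0],[0,0,0],10],
], grip_force=20)

```text
time: 7.23
tool_pos: [0.5177, -0.111, 0.2865]
tcp_rot: [-2.696, 1.612, -0.002]
wrist_force: [1.2, 0.5, 0.8]
width: 0.143
grip_force: 19.5
```

Request:
step_arm([
  [[0,0,0],[0,0,0],10],
  [[0,0,0],[0,0,0],10],
  [[0,0,0],[0,0,0],10],
], grip_force=20)

```text
time: 7.48
tool_pos: [0.5176, -0.111, 0.2864]
tcp_rot: [-2.695, 1.613, -0.002]
wrist_force: [2.6, 0.1, 2.3]
width: 0.141
grip_force: 19.6
```

```bash
python3 - <<'E'
from h import *
st()
a=read_camera("side")[:,:,::-1][180:240,230:310]
cv2.imwrite("pics/e.png",cv2.resize(a,(800,600),interpolation=cv2.INTER_CUBIC))
st()
E
```

```text
7.48 q [-2.580e-01 -1.000e-03  1.935e+00  0.000e+00  1.206e+00  2.391e+00] pos [ 0.5176 -0.111   0.2864] w 12.1 g 19.557622969150543
F [2.65 0.12 2.32] Ftool [ 1.15 -2.39 -2.32] M [ 0.062 -0.32  -0.049] zax [ 1.4e-03 -1.0e-04 -1.0e+00]
7.53 q [-2.580e-01 -1.000e-03  1.935e+00  0.000e+00  1.206e+00  2.391e+00] pos [ 0.5176 -0.111   0.2863] w 12.6 g 19.55687642097473
F [1.77 0.55 2.04] Ftool [ 0.36 -1.82 -2.04] M [ 0.072 -0.349  0.078] zax [ 1.3e-03 -2.0e-04 -1.0e+00]
```

View pics/e.png

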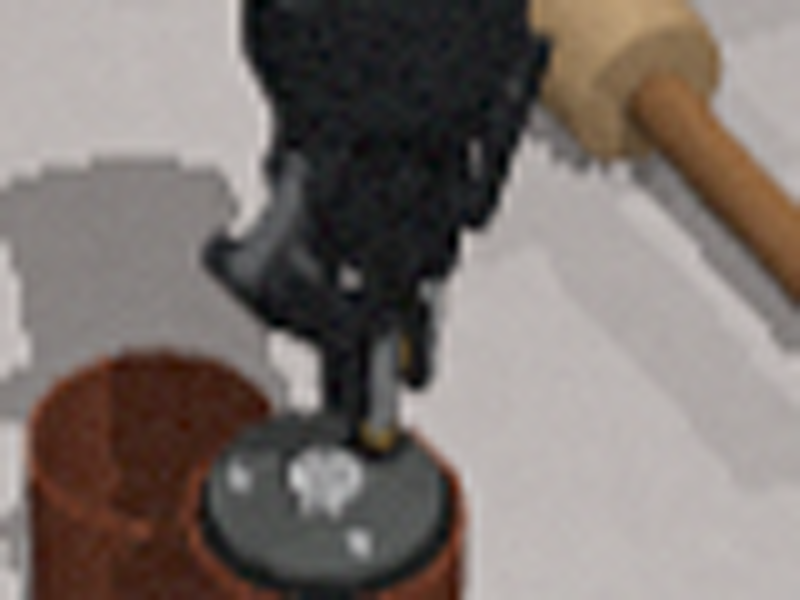

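Request:
step_arm([
  [[0,0,-0.1],[0,0,-0.06],10],
  [[0,0,-0.1],[0,0,-0.06],10],
  [[0,0,-0.1],[0,0,-0.06],10],
  [[0,0,0],[0,0,0],10],
])

```text
time: 7.87
tool_pos: [0.5176, -0.1109, 0.2864]
tcp_rot: [-2.908, 1.188, -0.002]
wrist_force: [1.4, 1.1, 2.0]
width: 0.147
grip_force: 19.6
```

```bash
cat >> h.py <<'E'
def avg(n=6):
    S=[]
    for i in range(n): read_camera("side");S.append(read_state())
    f=lambda k:np.mean([s[k] for s in S],axis=0)
    R=Ro.from_rotvec(S[-1]["tcp_rot"]).as_matrix()
    print("t",round(S[-1]["time"],2),"F",np.round(f("wrist_force"),2),"Ftool",np.round(R.T@f("wrist_force"),2),"M",np.round(f("torque"),3),"sd",np.round(np.std([s["torque"][2] for s in S]),3),"w",round(f("width")*85.4,2),"g",round(f("grip_force"),1),"pos",np.round(f("tool_pos"),4),"q6",round(f("q")[5],3))
E
python3 -c "
from h import *
avg()"
```

```text
t 8.17 F [3.21 0.91 1.98] Ftool [ 1.64 -2.9  -1.97] M [ 0.127 -0.481 -0.049] sd 0.03 w 12.15 g 19.6 pos [ 0.5176 -0.1109  0.2864] q6 2.093
```

Request:
step_arm([
  [[0,0,0],[0.3,-0.5,0],10],
  [[0,0,-0.1],[0,0,-0.06],10],
  [[0,0,-0.1],[0,0,-0.06],10],
  [[0,0,-0.1],[0,0,-0.06],10],
  [[0,0,-0.1],[0,0,-0.06],10],
])

```text
time: 8.58
tool_pos: [0.5177, -0.1109, 0.2864]
tcp_rot: [3.087, -0.584, -0.0]
wrist_force: [2.0, -0.5, 3.6]
width: 0.145
grip_force: 19.6
```

```bash
python3 -c "
from h import *
avg()"
```

```text
t 8.88 F [2.09 0.68 3.06] Ftool [ 1.69 -1.41 -3.07] M [ 0.07  -0.363 -0.03 ] sd 0.03 w 12.3 g 19.6 pos [ 0.5177 -0.1108  0.2864] q6 1.692
```

Request:
step_arm([
  [[0,0,-0.12],[0.1,-0.1,-0.15],10],
  [[0,0,-0.12],[0,0,-0.15],10],
  [[0,0,-0.12],[0,0,-0.15],10],
  [[0,0,-0.12],[0,0,-0.15],10],
  [[0,0,-0.12],[0,0,-0.15],10],
])

```text
time: 9.3
tool_pos: [0.5178, -0.1107, 0.2869]
tcp_rot: [-3.122, -0.354, 0.001]
wrist_force: [1.7, -0.3, 3.1]
width: 0.148
grip_force: 19.6
```

```bash
python3 -c "
from h import *
avg()"
```

```text
t 9.6 F [2.24 0.5  2.76] Ftool [ 2.29 -0.   -2.77] M [ 0.044 -0.34  -0.04 ] sd 0.022 w 12.22 g 19.6 pos [ 0.5178 -0.1107  0.2869] q6 1.092
```

Request:
step_arm([
  [[0,0,-0.12],[0.2,0,-0.15],10],
  [[0,0,-0.12],[0,0,-0.12],10],
  [[0,0,-0.12],[0,0,-0.12],10],
  [[0,0,-0.12],[0,0,-0.12],10],
  [[0,0,-0.12],[0,0,-0.12],10],
])

```text
time: 10.02
tool_pos: [0.5178, -0.1107, 0.2874]
tcp_rot: [-2.877, -1.26, 0.001]
wrist_force: [1.8, 0.0, 2.0]
width: 0.142
grip_force: 19.6
```

Request:
step_arm([
  [[0,0,-0.12],[0,0,-0.12],10],
  [[0,0,-0.12],[0,0,-0.12],10],
  [[0,0,-0.12],[0,0,-0.12],10],
  [[0,0,-0.12],[0,0,-0.12],10],
  [[0,0,-0.12],[0,0,-0.12],10],
])

```text
time: 10.43
tool_pos: [0.5178, -0.1106, 0.2879]
tcp_rot: [-2.376, -2.054, 0.001]
wrist_force: [1.7, 0.4, 2.1]
width: 0.145
grip_force: 19.6
```

```bash
python3 -c "
from h import *
avg()"
```

```text
t 10.73 F [1.64 0.82 1.72] Ftool [ 1.06  1.5  -1.72] M [ 0.131 -0.241 -0.017] sd 0.019 w 12.3 g 19.6 pos [ 0.5178 -0.1106  0.288 ] q6 -0.107
```

Request:
step_arm([
  [[0,0,-0.12],[0,0,-0.1],10],
  [[0,0,-0.12],[0,0,-0.1],10],
  [[0,0,-0.12],[0,0,-0.1],10],
  [[0,0,-0.12],[0,0,-0.1],10],
  [[0,0,-0.12],[0,0,-0.1],10],
])

```text
time: 11.15
tool_pos: [0.5177, -0.1106, 0.2884]
tcp_rot: [-1.663, -2.664, 0.0]
wrist_force: [1.2, 1.0, 1.1]
width: 0.145
grip_force: 19.5
```

Request:
step_arm([
  [[0,0,-0.12],[0,0,-0.1],10],
  [[0,0,-0.12],[0,0,-0.1],10],
  [[0,0,-0.12],[0,0,-0.1],10],
])

```text
time: 11.4
tool_pos: [0.5176, -0.1106, 0.2887]
tcp_rot: [-1.159, -2.918, 0.0]
wrist_force: [0.7, 0.2, 1.8]
width: 0.145
grip_force: 19.5
```

```bash
python3 -c "
from h import *
avg()"
```

```text
t 11.7 F [0.05 0.84 0.72] Ftool [ 0.55  0.64 -0.72] M [ 0.172 -0.084 -0.032] sd 0.031 w 12.27 g 19.5 pos [ 0.5177 -0.1106  0.2887] q6 -1.067
```

Request:
step_arm([
  [[0,0,-0.12],[0,0,-0.08],10],
  [[0,0,-0.12],[0,0,-0.08],10],
])

```text
time: 11.87
tool_pos: [0.5177, -0.1107, 0.2889]
tcp_rot: [-0.802, -3.036, 0.0]
wrist_force: [-0.6, 0.2, 1.4]
width: 0.142
grip_force: 19.5
```

```bash
python3 -c "
from h import *
avg(8)"
```

```text
t 12.27 F [-0.94  0.64  0.52] Ftool [ 1.13  0.09 -0.52] M [ 0.128  0.083 -0.024] sd 0.024 w 12.19 g 19.5 pos [ 0.5177 -0.1107  0.289 ] q6 -1.307
```

Request:
step_arm([
  [[0,0,-0.1],[0,0,-0.06],10],
  [[0,0,0],[0,0,0],10],
])

```text
time: 12.43
tool_pos: [0.5178, -0.1107, 0.2891]
tcp_rot: [-0.652, -3.072, 0.0]
wrist_force: [-1.0, -0.0, 0.9]
width: 0.139
grip_force: 19.5
```

```bash
python3 -c "
from h import *
avg(8)"
```

```text
t 12.83 F [-1.61  0.62  0.71] Ftool [ 1.72 -0.09 -0.71] M [ 0.112  0.273 -0.024] sd 0.024 w 12.29 g 19.5 pos [ 0.5179 -0.1107  0.2891] q6 -1.407
```

Request:
step_arm([
  [[0,0,-0.1],[0,0,-0.06],10],
  [[0,0,-0.1],[0,0,-0.06],10],
])

```text
time: 13.0
tool_pos: [0.5179, -0.1107, 0.2893]
tcp_rot: [-0.338, -3.123, 0.0]
wrist_force: [-1.4, 0.3, 0.4]
width: 0.141
grip_force: 19.5
```

```bash
python3 -c "
from h import *
avg(6)"
```

```text
t 13.3 F [-1.62  0.7   0.49] Ftool [ 1.74  0.33 -0.49] M [ 0.107  0.326 -0.018] sd 0.023 w 12.35 g 19.5 pos [ 0.5179 -0.1107  0.2893] q6 -1.608
```

Request:
step_arm([
  [[0,0,-0.1],[0,0,-0.06],10],
  [[0,0,-0.05],[0,0,-0.03],10],
])

```text
time: 13.47
tool_pos: [0.5179, -0.1107, 0.2894]
tcp_rot: [-0.106, -3.139, 0.0]
wrist_force: [-2.5, 0.5, 0.4]
width: 0.147
grip_force: 19.5
```

```bash
python3 -c "
from h import *
avg(6)"
```

```text
t 13.77 F [-2.29  0.7   0.44] Ftool [ 2.33  0.53 -0.44] M [ 0.05   0.37  -0.017] sd 0.04 w 12.2 g 19.5 pos [ 0.518  -0.1107  0.2894] q6 -1.757
```

Request:
step_arm([
  [[0,0,-0.1],[0,0,-0.05],10],
  [[0,0,-0.1],[0,0,-0.05],10],
])

```text
time: 13.93
tool_pos: [0.518, -0.1107, 0.2896]
tcp_rot: [0.21, -3.134, 0.0]
wrist_force: [-1.9, 0.2, 0.3]
width: 0.147
grip_force: 19.5
```

```bash
python3 -c "
from h import *
avg(6)"
```

```text
t 14.23 F [-2.77  0.04  0.23] Ftool [ 2.74  0.39 -0.23] M [ 0.073  0.427 -0.004] sd 0.04 w 12.13 g 19.5 pos [ 0.518  -0.1107  0.2896] q6 -1.958
```

Request:
step_arm([
  [[0,0,-0.1],[0,0,-0.05],10],
  [[0,0,-0.1],[0,0,-0.05],10],
])

```text
time: 14.4
tool_pos: [0.518, -0.1107, 0.2897]
tcp_rot: [0.521, -3.098, -0.0]
wrist_force: [-2.5, 0.4, 0.6]
width: 0.143
grip_force: 19.5
```

```bash
python3 -c "
from h import *
avg(6)"
```

```text
t 14.7 F [-2.99 -0.14  0.05] Ftool [ 2.88  0.83 -0.05] M [ 0.06   0.457 -0.016] sd 0.013 w 12.3 g 19.5 pos [ 0.518  -0.1107  0.2897] q6 -2.157
```

Request:
step_arm([
  [[0,0,-0.1],[0,0,-0.05],10],
  [[0,0,-0.1],[0,0,-0.05],10],
  [[0,0,-0.08],[0,0,-0.05],10],
])

```text
time: 14.95
tool_pos: [0.518, -0.1107, 0.2898]
tcp_rot: [0.948, -2.995, -0.0]
wrist_force: [-2.9, 0.3, -0.4]
width: 0.145
grip_force: 19.5
```

```bash
python3 -c "
from h import *
avg(8)"
```

```text
t 15.35 F [-2.88 -0.06 -0.32] Ftool [2.4  1.6  0.32] M [ 0.018  0.441 -0.101] sd 0.029 w 12.24 g 19.5 pos [ 0.518  -0.1107  0.2898] q6 -2.437
```

The torque rose sharply from about 0.02 to 0.10 N m, so the nut is at its stop. I'll release and go up.

Request:
step_arm([
  [[0,0,0],[0,0,0],40],
  [[0,0,0],[0,0,0],40],
  [[0,0,0],[0,0,0],40],
  [[0,0,0],[0,0,0],40],
  [[0,0,0],[0,0,-10],40],
])

```text
time: 15.77
tool_pos: [0.5172, -0.1104, 0.2982]
tcp_rot: [0.943, -2.994, -0.003]
wrist_force: [0.0, 0.4, 0.2]
width: 0.476
grip_force: 0.0
```

Request:
step_arm([
  [[0,0,0],[0,0,-15],40],
  [[0,0,0],[0,0,-15],40],
  [[0,0,0],[0,0,-5],20],
  [[0,0,0],[0,0,0],0],
  [[0,0,0],[0,0,0],0],
])

```text
time: 16.18
tool_pos: [0.5183, -0.1107, 0.3353]
tcp_rot: [-0.943, 2.996, -0.001]
wrist_force: [-0.2, 0.6, 0.3]
width: 0.053
grip_force: 0.0
```

Request:
step_arm([
  [[0,0,0],[0,0,0],0],
  [[0,0,0],[0,0,0],0],
  [[0,0,0],[0,0,0],0],
])

```text
time: 16.43
tool_pos: [0.5176, -0.1106, 0.3338]
tcp_rot: [0.943, -2.995, -0.002]
wrist_force: [-0.3, 0.1, -0.6]
width: 0.001
grip_force: 0.0
```

```bash
python3 - <<'E'
from h import *
avg()
a=read_camera("side")[:,:,::-1][180:240,230:310]
cv2.imwrite("pics/f.png",cv2.resize(a,(800,600),interpolation=cv2.INTER_CUBIC))
E
```

```text
t 16.73 F [ 0.3  -0.28 -0.34] Ftool [-0.09 -0.41  0.34] M [-0.019  0.006 -0.024] sd 0.028 w 0.15 g 0.0 pos [ 0.5179 -0.1107  0.3343] q6 -2.439
```

View pics/f.png

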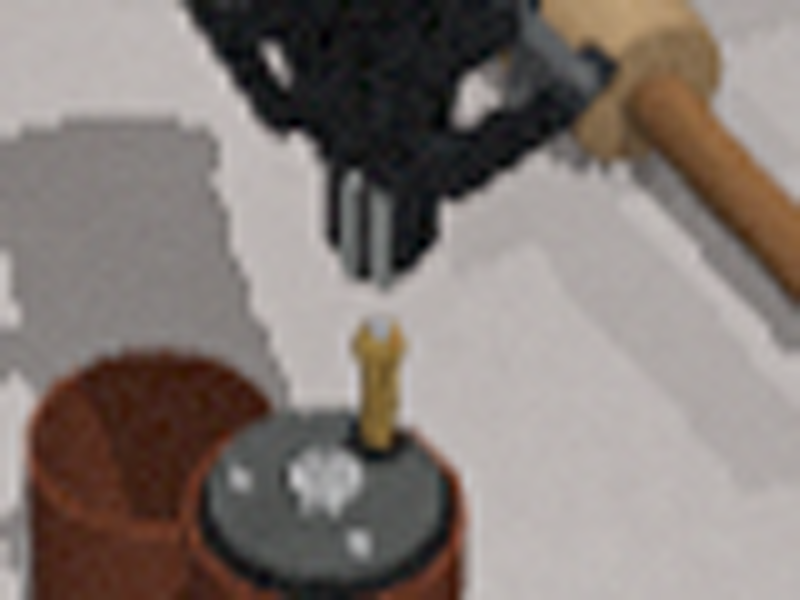

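Request:
step_arm([
  [[0,0,0],[0,0,6],0],
  [[0,0,0],[0,0,5],0],
  [[0,0,0],[0,0,2],0],
  [[0,0,0],[0,0,0],0],
])

```text
time: 17.12
tool_pos: [0.5175, -0.1106, 0.3206]
tcp_rot: [0.943, -2.995, -0.002]
wrist_force: [0.1, 0.2, -0.8]
width: -0.006
grip_force: 0.0
```

Request:
step_arm([
  [[0,0,0],[0,0,1],0],
  [[0,0,0],[0,0,1],0],
  [[0,0,0],[0,0,0],0],
])

```text
time: 17.37
tool_pos: [0.5181, -0.1107, 0.3198]
tcp_rot: [0.944, -2.996, -0.0]
wrist_force: [-0.1, 0.5, 0.8]
width: -0.005
grip_force: 0.0
```

Request:
step_arm([
  [[0,0,0],[0,0,1],0],
  [[0,0,0],[0,0,1],0],
  [[0,0,0],[0,0,0],0],
])

```text
time: 17.62
tool_pos: [0.518, -0.1107, 0.3178]
tcp_rot: [0.944, -2.996, -0.0]
wrist_force: [0.5, -0.6, 1.0]
width: 0.003
grip_force: 0.0
```

Request:
step_arm([
  [[0,0,0],[0,0,1],0],
  [[0,0,0],[0,0,0.5],0],
  [[0,0,0],[0,0,0],0],
])

```text
time: 17.87
tool_pos: [0.518, -0.1107, 0.3162]
tcp_rot: [0.944, -2.996, -0.0]
wrist_force: [0.0, -0.1, 0.1]
width: -0.002
grip_force: 0.0
```

Request:
step_arm([
  [[0,0,0],[0,0,1],0],
  [[0,0,0],[0,0,0.5],0],
  [[0,0,0],[0,0,0],0],
])

```text
time: 18.12
tool_pos: [0.518, -0.1107, 0.3147]
tcp_rot: [0.944, -2.996, -0.0]
wrist_force: [0.8, -0.2, 0.1]
width: -0.003
grip_force: 0.0
```

Request:
step_arm([
  [[0,0,0],[0,0,1],0],
  [[0,0,0],[0,0,0],0],
])

```text
time: 18.28
tool_pos: [0.518, -0.1107, 0.3137]
tcp_rot: [0.944, -2.996, -0.0]
wrist_force: [-0.4, 0.4, -0.5]
width: 0.0
grip_force: 0.0
```

Fingertips at 0.241 and no contact yet. I'll keep lowering.

Request:
step_arm([
  [[0,0,0],[0,0,1],0],
  [[0,0,0],[0,0,0],0],
])

```text
time: 18.45
tool_pos: [0.5181, -0.1107, 0.3129]
tcp_rot: [-0.944, 2.996, -0.0]
wrist_force: [-0.7, -0.3, 0.2]
width: 0.0
grip_force: 0.5
```

Request:
step_arm([
  [[0,0,0],[0,0,1],0],
  [[0,0,0],[0,0,0],0],
])

```text
time: 18.62
tool_pos: [0.5183, -0.1108, 0.3124]
tcp_rot: [-0.943, 2.996, -0.001]
wrist_force: [-0.2, 1.9, 2.9]
width: 0.001
grip_force: 1.6
```

Request:
step_arm([
  [[0,0,0],[0,0,1],0],
  [[0,0,0],[0,0,0],0],
])

```text
time: 18.78
tool_pos: [0.5183, -0.1108, 0.3115]
tcp_rot: [-0.944, 2.996, -0.001]
wrist_force: [0.1, -0.0, 5.2]
width: -0.0
grip_force: 2.5
```

Request:
step_arm([
  [[0,0,0],[0,0,1],0],
  [[0,0,0],[0,0,0],0],
])

```text
time: 18.95
tool_pos: [0.5183, -0.1108, 0.3105]
tcp_rot: [-0.943, 2.996, -0.001]
wrist_force: [-1.1, -0.0, 5.4]
width: 0.006
grip_force: 2.9
```

Request:
step_arm([
  [[0,0,0],[0,0,1],0],
  [[0,0,0],[0,0,0],0],
])

```text
time: 19.12
tool_pos: [0.5184, -0.1108, 0.3097]
tcp_rot: [-0.943, 2.995, -0.001]
wrist_force: [-0.5, -0.3, 6.3]
width: -0.001
grip_force: 3.2
```

```bash
python3 -c "
from h import *
avg(4)"
```

```text
t 19.32 F [-0.77  0.22  6.12] Ftool [ 0.5   0.62 -6.12] M [ 0.057  0.226 -0.021] sd 0.035 w -0.07 g 3.2 pos [ 0.5184 -0.1108  0.3099] q6 -2.439
```

Request:
step_arm([
  [[0,0,0],[0,0,1],0],
  [[0,0,0],[0,0,0.5],0],
  [[0,0,0],[0,0,0],0],
])

```text
time: 19.57
tool_pos: [0.5185, -0.1108, 0.3086]
tcp_rot: [-0.943, 2.995, -0.001]
wrist_force: [-1.1, 0.4, 7.0]
width: -0.001
grip_force: 3.8
```

Request:
step_arm([
  [[0,0,0],[0,0,0.5],0],
  [[0,0,0],[0,0,0],0],
])

```text
time: 19.73
tool_pos: [0.5186, -0.1108, 0.3084]
tcp_rot: [-0.943, 2.995, -0.002]
wrist_force: [-1.5, 0.4, 9.3]
width: -0.001
grip_force: 4.3
```

```bash
python3 -c "
from h import *
avg(4)"
```

```text
t 19.93 F [-2.08  0.8   8.63] Ftool [ 1.23  1.83 -8.64] M [0.098 0.293 0.011] sd 0.037 w 0.05 g 4.1 pos [ 0.5186 -0.1108  0.3085] q6 -2.439
```

Request:
step_arm([
  [[0,0,0],[0,0,0.3],0],
  [[0,0,0],[0,0,0],0],
  [[0,0,0],[0,0,0],0],
  [[0,0,0],[0,0,0],0],
  [[0,0,0],[0,0,0],0],
])

```text
time: 20.35
tool_pos: [0.5186, -0.1109, 0.3083]
tcp_rot: [-0.943, 2.995, -0.002]
wrist_force: [-2.1, -0.1, 9.2]
width: -0.003
grip_force: 4.4
```

```bash
python3 -c "
from h import *
avg(25);avg(25)"
```

```text
t 21.6 F [-1.95  0.39  8.82] Ftool [ 1.36  1.43 -8.82] M [ 0.083  0.325 -0.007] sd 0.032 w 0.07 g 4.4 pos [ 0.5186 -0.1108  0.3083] q6 -2.439
t 22.85 F [-1.76  0.38  8.85] Ftool [ 1.21  1.3  -8.85] M [0.073 0.328 0.003] sd 0.036 w -0.01 g 4.4 pos [ 0.5186 -0.1108  0.3083] q6 -2.439
```

Request:
step_arm([
  [[0,0,0],[0,0,0.4],0],
  [[0,0,0],[0,0,0],0],
  [[0,0,0],[0,0,0],0],
])

```text
time: 23.1
tool_pos: [0.5187, -0.1109, 0.3082]
tcp_rot: [-0.943, 2.994, -0.002]
wrist_force: [-1.4, 1.0, 10.4]
width: 0.003
grip_force: 4.8
```

```bash
python3 -c "
from h import *
avg(36)"
```

```text
t 24.9 F [-2.1   0.53  9.69] Ftool [ 1.4   1.62 -9.69] M [ 0.094  0.369 -0.005] sd 0.035 w -0.01 g 4.8 pos [ 0.5187 -0.1108  0.3082] q6 -2.439
```

Request:
step_arm([
  [[0,0,0],[0,0,-2],0],
  [[0,0,0],[0,0,-3],0],
  [[0,0,0],[0,0,-10],0],
  [[0,0,0],[0,0,-20],0],
  [[0,0,0],[0,0,-25],0],
])

```text
time: 25.32
tool_pos: [0.5168, -0.1104, 0.3644]
tcp_rot: [0.942, -2.992, -0.004]
wrist_force: [0.2, 0.4, 0.4]
width: -0.001
grip_force: 0.0
```

```bash
python3 - <<'E'
from h import *
avg(10)
a=read_camera("side")[:,:,::-1][180:240,230:310]
cv2.imwrite("pics/g.png",cv2.resize(a,(800,600),interpolation=cv2.INTER_CUBIC))
E
```

```text
Traceback (most recent call last):
  File "h.py", line 23, in avg
    for i in range(n): read_camera("side");S.append(read_state())
                       ~~~~~~~~~~~^^^^^^^^
ValueError: 200 camera calls are used up
```

Request:
step_arm([
  [[0,0,0],[0,0,0],0],
  [[0,0,0],[0,0,0],0],
  [[0,0,0],[0,0,0],0],
])

```text
time: 26.02
tool_pos: [0.518, -0.1107, 0.3657]
tcp_rot: [0.944, -2.996, -0.001]
wrist_force: [-0.8, -0.3, -0.6]
width: -0.003
grip_force: 0.0
```

```bash
python3 -c "
from h import *
st();print(finish_job())"
```

```text
26.02 q [-0.258 -0.046  1.832 -0.     1.356 -2.439] pos [ 0.518  -0.1107  0.3657] w -0.3 g 0.0
F [-0.79 -0.26 -0.62] Ftool [0.8  0.23 0.63] M [-0.017  0.002 -0.079] zax [-7.e-04  2.e-04 -1.e+00]
the job is handed in; nothing more can be done
None
```

I handed the job in at 26 s with no verdict returned: the lock nut was unscrewed in one long grip (not several short ones) until I felt its stop, and the tip was then held down for over 4 s at about 9–10 N and released; the camera calls ran out, so its spring-back is not confirmed by picture.

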